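# Pin the bottle holder of an infusion trolley

### The arm

A 6-joint arm with a two-finger parallel gripper is mounted at the origin on the work surface. World frame = base frame: x ahead of the robot, y to its left, z up, the work surface at z = 0. Lengths are in m, angles in rad, forces in N, time in s.
With the tool pointing down it reaches from about 0.35 to 0.925 m from the base axis. Payload 6.4 kg.
Tool frame: the origin (TCP) lies on the centre line of the jaws, within the pads' length; the fingertips stand 14 mm ahead of it and the grasp point (between the pads) lies 5 mm behind it; x points along the fingers, y is the direction in which the jaws open and shut, and the axes are right-handed (so a half turn about x gives the same grasp; the last joint's range is limited). The gripper opens to 94 mm and grips with 3 to 60 N. Pads are 16 mm wide; open, the fingers measure 119 mm over their backs; the gripper's body (75 mm by 177 mm) begins 78 mm behind the grasp point.
Start: joints at [1.042, 0.245, 1.558, -0, 1.339, -0.174], TCP at [0.226, 0.61, 0.219] pointing down, gripper open.
Joint ranges: [-3.13, 3.13], [-1.02, 2.26], [0.13, 2.54], [-0.95, 4.09], [0.21, 2.88], [-2.74, 2.74]. Speed limits (rad/s): [2.57, 2.57, 3.14, 3.14, 3.14, 3.14].

### API

Orientations are given as a rotation vector (axis times angle).
In Python, from plant import r gives the robot as it stands.
- The arm moves only by the tool jog_arm, never from a script. Its argument "moves" is a list of rows, each an object of numbers: "gripper": the opening, from 0 (shut) to 1 (fully open); "x", "y", "z": the shift along the world's x, y, z in mm; "ax", "ay", "az": the turn, a rotation vector about the world's x, y, z in rad. In form: [{"gripper": .., "x": .., "y": .., "z": .., "ax": .., "ay": .., "az": ..}, ...]. A call has 1 to 20 rows; each row is the pose to reach, as a shift and turn from the pose commanded when the call began; what a row does not reach only later rows make up. A row lasts 1/8 s, in which the tool goes at most 62.5 mm and 10.7 degrees, less where a joint would pass 70% of its speed; a pose out of reach is approached as far as the arm can. A call with a gripper value outside its range is refused whole. The fingers move at their own pace and stop on an object; "squeeze" is the grip in N (left out, the last holds). Time passes only in rows, so rows that repeat a pose let the fingers close. It gives the time, the measured TCP pose, the force and the opening at its end, in the units of the state.
- r.sense(): the state, without advancing time (a new reading comes with each control period).
- r.camera(name): name is "side" or "top"; returns a dict with "img" (384x512x3 uint8, red, green, blue), "camera_matrix" (3x3 intrinsics, pixels), "rvec" (rotation vector, rad) and "tvec" (3), from world to camera coordinates, as OpenCV has them. Camera axes: x right, y down, z forward; pixel columns grow to the right and rows downward; lengths in m; the calibration is good to about 2 mm. A picture is of the moment at which its call begins. There is no depth.
- r.close_job(): hands the job in, once; it reports no verdict.
The state is a dict: "t": time; "joint_pos": joint angles; "joint_velocities": joint speeds; "joint_torque": joint torques, N m; "tool_pos": TCP position; "tcp_rot": TCP orientation; "ft_force": force on the tool from outside, world axes, zero at the start; "ft_torque": the same for the moment, N m; "width": finger opening in m.
Only numpy, scipy, OpenCV 4.12 (cv2) and the standard library are available. Lean on these libraries where they do the work, as an engineer would, in place of code of your own. Each camera call takes 0.05 s, during which the arm holds its last target.

### The job

Take the red-knobbed locking pin out of its white rest, put it through the hole in the sliding bottle holder, slide the holder with it along the blue bracket until you feel the pin drop into the hidden socket hole below, and push it fully home so that its collar sits on the holder; then let go. Feel for the hole with light pressure and never force the pin (60 N on the bracket at the very most). Leave the bottles, the bowl and the carton alone.

Things in the scene. Friction and masses are not known exactly. Their poses are not given: they have to be found in the camera images.
- bracket: Fixed U-channel bracket, blue walls 44 mm high, 59 mm wide over them, 200 mm long, on a dark 100 x 220 mm foot plate. Origin: centre of its underside. Its y axis is the direction in which the holder slides; z up. A fixed socket block sits inside, covered by the holder, its flat top 32 mm above the trolley top (1 mm under the holder).
- holder (a joint): Slide of the aluminium bottle holder along the bracket's +y axis, m, from -0.052 to +0.026; 0 when its hole is over the bracket's origin. It starts between -0.048 and -0.032, stays where it is left, and takes about 3 N to push along; it cannot move any other way. The holder may be pushed by the pin standing in its hole.
- holder_hole (a point): Centre of the mouth of the 13.5 mm hole through the sliding holder, on the holder's top face, 47 mm above the trolley top. The holder here is a flat bar 42 mm wide, 14 mm thick, with a small chamfer at the hole; at the holder's +y end, 207 mm away, is an empty bottle ring. Axes as the bracket's.
- pin_center (a point): Half-way up the locking pin (80 mm long, about 90 g), on its axis, 40 mm above the tip; z to the knob. From the tip: steel shank 12 mm thick, 38 mm long, its lowest 8 mm tapering to 10 mm; steel collar 30 mm across, from 38 to 43 mm; red knob 24 mm across, from 43 to 80 mm, to grip. Fully home the collar's underside rests on the holder and the tip is 9 mm above the trolley top.
- rest: Fixed white block 64 x 64 x 42 mm on a 90 mm square foot, in whose loose 15 mm hole the pin stands at the start, collar on the block's top. Origin: centre of its underside.
- bottle_clear: Clear glass bottle, 66 mm across, 150 mm high, standing; a bystander. Origin: centre of its underside.
- bottle_amber: Amber glass bottle, 66 mm across, 150 mm high, standing; a bystander. Origin: centre of its underside.
- bowl: Steel bowl, 100 mm across, 40 mm high; a bystander. Origin: centre of its underside.
- carton: Cardboard carton 60 x 90 x 40 mm; a bystander. Origin: centre of its underside.
- socket_mid (a point): Middle of the range of places of the hidden 13.5 mm socket hole, on the socket block's top face, 32 mm above the bracket's origin. The real hole lies on the bracket's y line through this point, up to 18 mm to either side, and is not measured: find it by feel. Axes as the bracket's.
- socket_clip (a point): Top of the spring clip in the socket hole, 26 mm above the trolley top, given at the middle of the hole's range (the clip is in the real hole). Two sprung jaws, 10.5 mm apart, open to 12 mm. The tapered pin sinks freely some 6 to 8 mm into the hole, then needs a steady push of about 5 to 10 N to go home; the clip holds it there.
- pin: The same pin; origin at the tip's centre, z up to the knob.
Not all that is in view belongs to the job. Leave any purple look-alike of the rest alone. Several things look just like the pin: the one meant starts farthest to the robot's right.

How it is judged:
On the way, in this order (a step that is already met when the one before it is completed fails the run):
1. the pin has been lifted clear of its rest (z of pin_center in the frame of rest above 0.085 m), for 0.1 s.
2. the pin stands in the holder's hole (horizontal distance between pin_center and holder_hole below 0.006 m and z of pin_center in the frame of holder_hole below 0.033 m), for 0.1 s.
At the end, for the whole second after the job is handed in: The pin stands upright (within 0.1 rad) and at rest in the holder's hole (axis within 4 mm), its collar within 2.5 mm of the holder's top face, which is possible only with its shank in the socket hole (horizontal distance between pin_center and holder_hole below 0.004 m and z of pin_center in the frame of holder_hole below 0.0045 m and angle between pin_center's own z axis and vertical below 0.1 rad and linear speed of pin below 0.02 m/s); the robot touches nothing.
It fails at once if the pin is forced: it loads the bracket, holder or socket with more than 60 N (contact force between pin and bracket above 60 N).
It fails at once if a bystander is moved by more than 20 mm (distance of any of bottle_clear, bottle_amber, bowl, carton from where it was at the start of the episode above 0.02 m).
It also fails if it takes over 64 s, if anything falls off the work surface, if the arm or the gripper's body presses on something with over 40 N, if the wrist force passes 120 N, or if a joint passes its speed limit or range.

## Working session

There is one attempt and no reset: what is moved stays moved. The work goes in short steps, Python scripts to look and compute and a tool call to move; the robot and the scene stay as the last step left them, time stands still between calls to the robot, and variables do not carry over. Pictures are saved under pics/ and viewed, and the job is handed in when it is done.

Besides the shell and the picture viewer there is one more tool, called after "Emit:" by a JSON object that holds its "op" and its "data". jog_arm: Moves the arm, as the interface text tells. Its arguments: {"type":"object","properties":{"moves":{"type":"array","items":{"type":"object","properties":{"gripper":{"type":"number"},"x":{"type":"number"},"y":{"type":"number"},"z":{"type":"number"},"ax":{"type":"number"},"ay":{"type":"number"},"az":{"type":"number"}}}},"squeeze":{"type":"number"}},"required":["moves"]}

```bash
mkdir -p pics; cat > h.py <<'E'
import numpy as np, cv2
from plant import r
def snap(n,f):
    c=r.camera(n); cv2.imwrite('pics/'+f,c['img'][:,:,::-1]); np.savez('pics/'+f[:-4]+'.npz',**c); return c
def ray(c,u,v,z):
    K=np.array(c['camera_matrix']);R=cv2.Rodrigues(np.array(c['rvec'],float))[0];t=np.array(c['tvec'],float).ravel()
    d=R.T@np.linalg.inv(K)@np.array([u,v,1.]);o=-R.T@t
    return o+d*(z-o[2])/d[2]
def proj(c,p):
    return cv2.projectPoints(np.array([p],float),np.array(c['rvec'],float),np.array(c['tvec'],float),np.array(c['camera_matrix']),None)[0].ravel()
E
python3 - <<'E'
from h import *
for n in('top','side'):
    c=snap(n,n+'0.png'); R=cv2.Rodrigues(np.array(c['rvec'],float))[0]; print(n,-R.T@np.array(c['tvec']).ravel(),R[2])
print(r.sense())
E
```

```text
top [ 0.35670413 -0.05502543  1.04531211] [ 0.16604203 -0.00249412 -0.98611552]
side [ 0.10917976 -0.60686077  0.80724123] [ 0.41845216  0.53611715 -0.73312768]
{'t': 0.1, 'joint_pos': array([ 1.04186519e+00,  2.45735878e-01,  1.55884782e+00, -1.84577592e-05,
        1.33865997e+00, -1.74100213e-01]), 'joint_velocities': array([-1.76318204e-03, -2.40761638e-03, -2.30783013e-03, -1.01159834e-03,
        2.08434828e-03,  4.45393142e-05]), 'joint_torque': array([ 8.86113576e-04, -4.16912770e+01, -3.15527308e+01,  6.86840247e-02,
        3.09469854e-02, -2.96852181e-05]), 'tool_pos': array([0.22557861, 0.60907892, 0.21848467]), 'tcp_rot': array([ 0.27720915,  1.55335859, -0.27966441]), 'ft_force': array([-0.26330655,  0.47668164, -0.03409689]), 'ft_torque': array([0.03426871, 0.00698699, 0.0215817 ]), 'width': 0.09397837725132703}
```

View pics/top0.png

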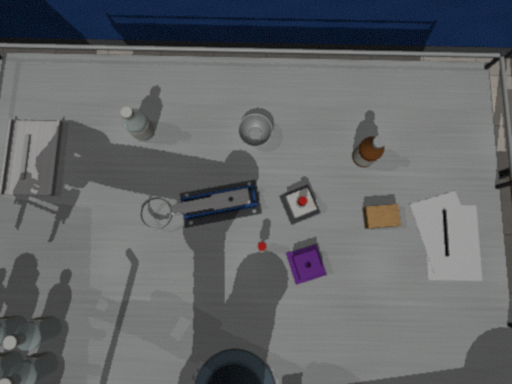

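View pics/side0.png

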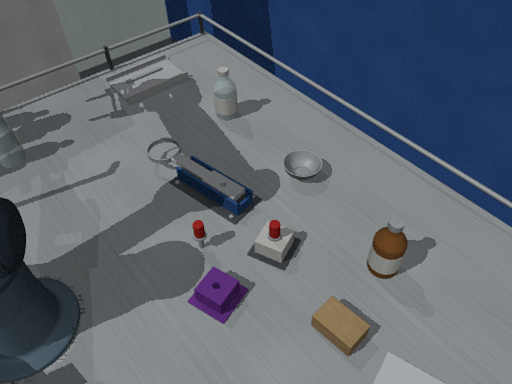

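```bash
python3 - <<'E'
from h import *
t=cv2.imread('pics/top0.png');s=cv2.imread('pics/side0.png')
a=cv2.resize(t[165:240,165:325],None,fx=5,fy=5,interpolation=cv2.INTER_CUBIC)
b=cv2.resize(s[150:270,160:310],None,fx=5,fy=5,interpolation=cv2.INTER_CUBIC)
cv2.imwrite('pics/a.png',a);cv2.imwrite('pics/b.png',b)
for n,im in(('top',t),('side',s)):
    c=np.load('pics/%s0.npz'%n)
    h=cv2.cvtColor(im,cv2.COLOR_BGR2HSV)
    m=(((h[:,:,0]<8)|(h[:,:,0]>172))&(h[:,:,1]>170)&(h[:,:,2]>80)).astype(np.uint8)
    k,l,st,ce=cv2.connectedComponentsWithStats(m)
    for i in range(1,k):
        if st[i,4]>15: print(n,st[i],ce[i],ray(c,*ce[i],.0655))
E
```

```text
top [298 197   8   8  49] [301.91836735 200.51020408] [ 0.49722327 -0.16914825  0.0655    ]
top [259 243   7   7  40] [261.675 246.025] [ 0.37499972 -0.06385002  0.0655    ]
side [193 220  10  18 124] [197.50806452 227.99193548] [ 0.37492232 -0.06595862  0.0655    ]
side [270 220  10  18 141] [273.92907801 228.16312057] [ 0.49810441 -0.17037355  0.0655    ]
```

View pics/a.png

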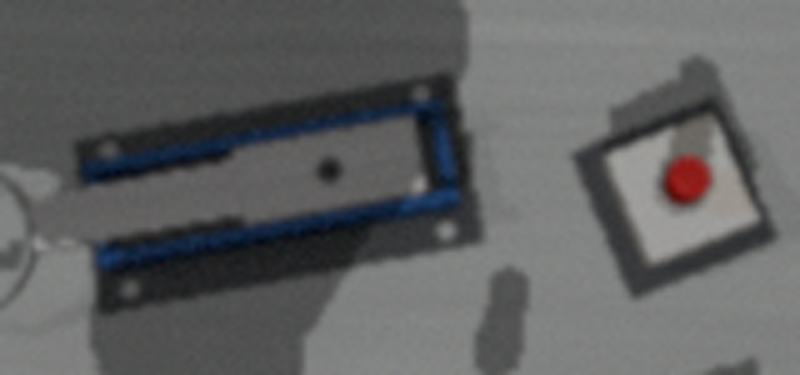

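View pics/b.png

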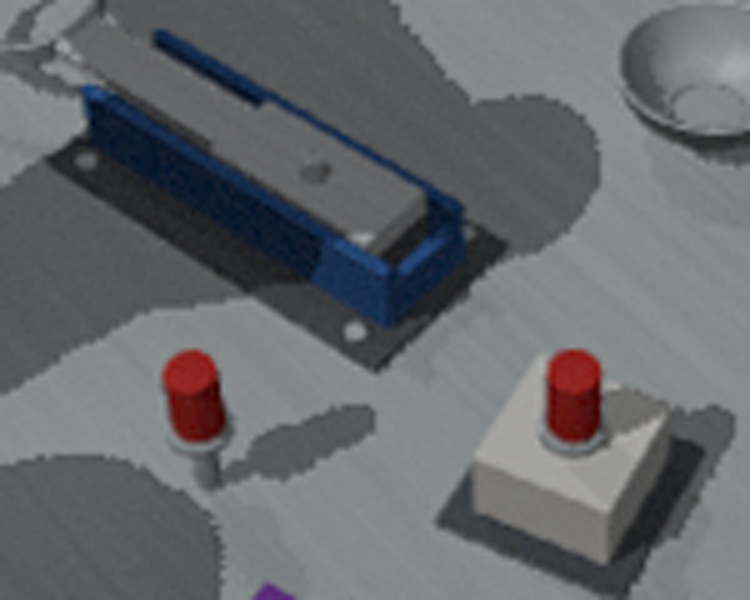

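```bash
python3 - <<'E'
from h import *
T=np.load('pics/top0.npz');S=np.load('pics/side0.npz')
for z in(.0655,.08,.084): print(z,ray(T,301.92,200.5,z))
# hole, darkness centroid
for n,C,u,v in(('top',T,230.4,198.6),('side',S,222.8,184)):
    g=cv2.cvtColor(C['img'],cv2.COLOR_RGB2GRAY).astype(float)
    u0,v0=int(round(u)),int(round(v)); p=g[v0-5:v0+6,u0-5:u0+6]; w=np.clip(np.median(p)-12-p,0,None)
    yy,xx=np.mgrid[v0-5:v0+6,u0-5:u0+6]
    print(p.astype(int)); uu,vv=(w*xx).sum()/w.sum(),(w*yy).sum()/w.sum()
    print(n,uu,vv,ray(C,uu,vv,.047))
q=lambda x,y:((x+.5)/5-.5+165,(y+.5)/5-.5+165)
P=[ray(T,*q(*p),.004)[:2] for p in((75,143),(455,73),(482,240),(100,312))]
print(P,np.mean(P,0),[np.linalg.norm(P[i]-P[i-1]) for i in range(4)])
print([np.degrees(np.arctan2(*( (a-b)))) for a,b in((P[0],P[1]),(P[3],P[2]))])
E
```

```text
0.0655 [ 0.49725087 -0.16915262  0.0655    ]
0.08 [ 0.49517095 -0.16746368  0.08      ]
0.084 [ 0.49459718 -0.16699776  0.084     ]
[[ 94  94  96  95  97  93  96  97  99  97  94]
 [ 95  96  94  97  96  93  95  98  97  99 101]
 [ 96  97  98  92  83  73  76  84  96  97  97]
 [ 97  96  94  87  64  50  49  62  87  95  99]
 [101  98  93  71  45  32  33  50  74  94  95]
 [ 98  96  87  68  41  32  26  48  73  91  94]
 [ 95  93  91  75  53  45  46  61  85  95  95]
 [ 95  98  94  92  80  68  68  82  94  97  98]
 [ 97  97  97  95  91  90  89  92  93  96  96]
 [ 98  97  96  98  98  98  95  97  96  98  95]
 [ 95  97  98  96  97  97  97  95  99  97  94]]
top 230.40086206896552 198.63362068965517 [0.50126087 0.02333431 0.047     ]
[[103 101 103 102  99  98  99 100 102 101  95]
 [104 103 105 103  95 101 103 100 100 101 100]
 [100 100 103 107 106 106 101 101 100  98  99]
 [101  99 101 111 101  99  89  90  99 104 100]
 [103  99  91  83  81  80  71  63  88 102 102]
 [101  98  79  80  80  78  71  63  90 100 101]
 [102 102  84  80  82  79  68  83 100 105 104]
 [ 99 102  95  94  83  85  78  94 101 101 102]
 [101 102 100 100 101 102 103 102  99  97  98]
 [104 102 101 101 101 104 100 100 101  99  99]
 [ 94  99 100  99  99 100 100 100  99  99 100]]
side 223.32057416267943 184.1244019138756 [0.50286531 0.01752536 0.047     ]
[array([0.52028558, 0.17150228]), array([ 0.56509374, -0.04361166]), array([ 0.46936938, -0.06082598]), array([0.42479648, 0.15228667])] [0.4948863  0.05483782] [np.float64(0.09740332582830702), np.float64(0.21973115041997973), np.float64(0.0972598917020217), np.float64(0.21772400776739104)]
[np.float64(-11.76644069649473), np.float64(-11.81322722011431)]
```

```bash
python3 - <<'E'
from h import *
T=np.load('pics/top0.npz');S=np.load('pics/side0.npz')
print('R',cv2.Rodrigues(r.sense()['tcp_rot'])[0].round(3))
print('hole side',ray(S,222.5,184.4,.047))
# knob top cap in side: brighter red top ellipse; zoom center (575,370)
q=lambda x,y:((x+.5)/5-.5+160,(y+.5)/5-.5+150)
print('knobtop side',ray(S,*q(575,369),.084),'collar?',ray(S,*q(573,436),.044))
q=lambda x,y:((x+.5)/5-.5+165,(y+.5)/5-.5+165)
print('knobtop top',ray(T,*q(687.5,179),.084))
for p in((605,155),(715,108),(760,222),(650,268)): print('rest',ray(T,*q(*p),.042))
E
```

```text
R [[-0.001  0.347  0.938]
 [-0.001  0.938 -0.347]
 [-1.    -0.002 -0.   ]]
hole side [0.50084474 0.01805528 0.047     ]
knobtop side [ 0.49766079 -0.17268866  0.084     ] collar? [ 0.49453563 -0.17574752  0.044     ]
knobtop top [ 0.4948709  -0.16746965  0.084     ]
rest [ 0.51331199 -0.12715355  0.042     ]
rest [ 0.54067127 -0.18753543  0.042     ]
rest [ 0.47801089 -0.21190582  0.042     ]
rest [ 0.45175642 -0.15202059  0.042     ]
```

Emit:
{"op": "jog_arm", "data": {"moves": [{"gripper":1,"x":270,"y":-779,"z":0},{"gripper":1,"x":270,"y":-779,"z":0},{"gripper":1,"x":270,"y":-779,"z":0},{"gripper":1,"x":270,"y":-779,"z":0},{"gripper":1,"x":270,"y":-779,"z":0},{"gripper":1,"x":270,"y":-779,"z":0},{"gripper":1,"x":270,"y":-779,"z":0},{"gripper":1,"x":270,"y":-779,"z":0},{"gripper":1,"x":270,"y":-779,"z":0},{"gripper":1,"x":270,"y":-779,"z":0},{"gripper":1,"x":270,"y":-779,"z":0},{"gripper":1,"x":270,"y":-779,"z":0},{"gripper":1,"x":270,"y":-779,"z":0},{"gripper":1,"x":270,"y":-779,"z":0},{"gripper":1,"x":270,"y":-779,"z":0},{"gripper":1,"x":270,"y":-779,"z":-70}], "squeeze": 5}}

```text
invalid input at $.moves[0]: expected keys gripper, x, y, z, ax, ay, az
```

All keys are required in each row.

Emit:
{"op": "jog_arm", "data": {"moves": [{"gripper":1,"x":270,"y":-779,"z":0,"ax":0,"ay":0,"az":0},{"gripper":1,"x":270,"y":-779,"z":0,"ax":0,"ay":0,"az":0},{"gripper":1,"x":270,"y":-779,"z":0,"ax":0,"ay":0,"az":0},{"gripper":1,"x":270,"y":-779,"z":0,"ax":0,"ay":0,"az":0},{"gripper":1,"x":270,"y":-779,"z":0,"ax":0,"ay":0,"az":0},{"gripper":1,"x":270,"y":-779,"z":0,"ax":0,"ay":0,"az":0},{"gripper":1,"x":270,"y":-779,"z":0,"ax":0,"ay":0,"az":0},{"gripper":1,"x":270,"y":-779,"z":0,"ax":0,"ay":0,"az":0},{"gripper":1,"x":270,"y":-779,"z":0,"ax":0,"ay":0,"az":0},{"gripper":1,"x":270,"y":-779,"z":0,"ax":0,"ay":0,"az":0},{"gripper":1,"x":270,"y":-779,"z":0,"ax":0,"ay":0,"az":0},{"gripper":1,"x":270,"y":-779,"z":0,"ax":0,"ay":0,"az":0},{"gripper":1,"x":270,"y":-779,"z":0,"ax":0,"ay":0,"az":0},{"gripper":1,"x":270,"y":-779,"z":0,"ax":0,"ay":0,"az":0},{"gripper":1,"x":270,"y":-779,"z":0,"ax":0,"ay":0,"az":0},{"gripper":1,"x":270,"y":-779,"z":-70,"ax":0,"ay":0,"az":0}], "squeeze": 5}}

```text
t: 2.1
tool_pos: [0.4992, -0.17, 0.1613]
tcp_rot: [0.274, 1.542, -0.28]
ft_force: [0.8, 0.2, -0.1]
width: 0.094
```

```bash
python3 - <<'E'
from h import *
s=r.sense();print(s['t'],s['tool_pos'],s['joint_pos'],s['ft_force'])
c=snap('side','side1.png')
E
```

```text
2.1 [ 0.49915798 -0.17001093  0.16128322] [-5.43658907e-01  1.16558441e-02  1.92630788e+00  4.07845478e-04
  1.19192096e+00 -1.76134590e+00] [ 0.78047635  0.22849906 -0.05997777]
```

View pics/side1.png

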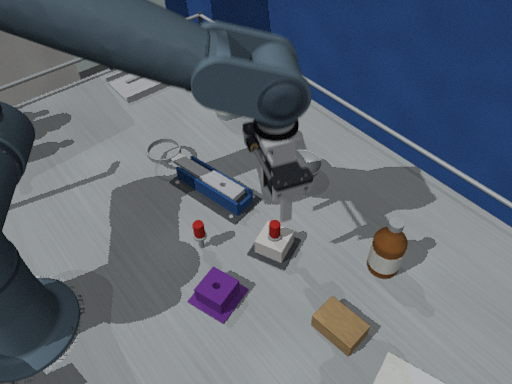

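```bash
python3 - <<'E'
from h import *
c=dict(np.load('pics/side1.npz'))
print(proj(c,(0.499,-.17,.147)),[proj(c,np.array([.499,-.17,.147])+k*np.array([.347,.938,0])*.047) for k in(-1,1)])
cv2.imwrite('pics/b1.png',cv2.resize(c['img'][110:270,210:330,::-1],None,fx=4,fy=4,interpolation=cv2.INTER_CUBIC))
E
```

```text
[274.61496803 202.16397522] [array([283.3245038 , 219.53319363]), array([266.48731818, 185.95519795])]
```

View pics/b1.png

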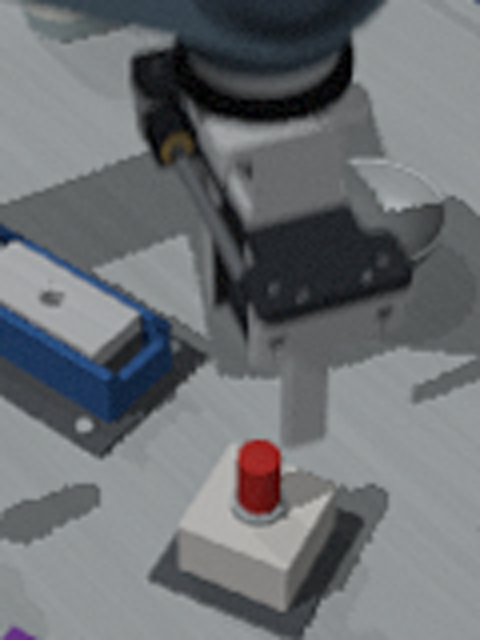

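Emit:
{"op": "jog_arm", "data": {"moves": [{"gripper":1,"x":0,"y":0,"z":-30,"ax":0,"ay":0,"az":0},{"gripper":1,"x":0,"y":0,"z":-60,"ax":0,"ay":0,"az":0},{"gripper":1,"x":0,"y":0,"z":-78,"ax":0,"ay":0,"az":0},{"gripper":1,"x":0,"y":0,"z":-78,"ax":0,"ay":0,"az":0},{"gripper":1,"x":0,"y":0,"z":-78,"ax":0,"ay":0,"az":0}], "squeeze": 5}}

```text
t: 2.78
tool_pos: [0.4966, -0.1695, 0.0803]
tcp_rot: [0.277, 1.551, -0.278]
ft_force: [0.3, -0.3, 0.1]
width: 0.0938
```

```bash
python3 - <<'E'
from h import *
for n in('side','top'):
  c=snap(n,n+'2.png')
  x,y=(210,150) if n=='side' else (250,150)
  cv2.imwrite('pics/%s2z.png'%n,cv2.resize(c['img'][y:y+110,x:x+130,::-1],None,fx=5,fy=5,interpolation=cv2.INTER_CUBIC))
E
```

```text
(no output)
```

View pics/side2z.png

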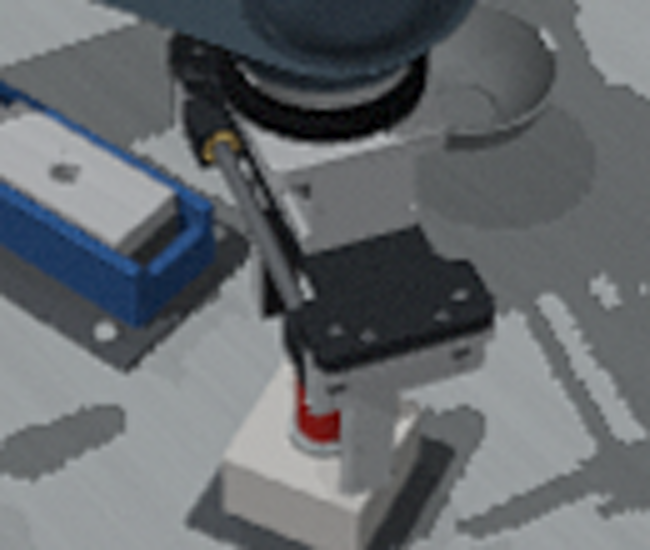

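Emit:
{"op": "jog_arm", "data": {"moves": [{"gripper":0,"x":0,"y":0,"z":0,"ax":0,"ay":0,"az":0},{"gripper":0,"x":0,"y":0,"z":0,"ax":0,"ay":0,"az":0},{"gripper":0,"x":0,"y":0,"z":0,"ax":0,"ay":0,"az":0},{"gripper":0,"x":0,"y":0,"z":0,"ax":0,"ay":0,"az":0},{"gripper":0,"x":0,"y":0,"z":0,"ax":0,"ay":0,"az":0},{"gripper":0,"x":0,"y":0,"z":0,"ax":0,"ay":0,"az":0},{"gripper":0,"x":0,"y":0,"z":0,"ax":0,"ay":0,"az":0}], "squeeze": 5}}

```text
t: 3.75
tool_pos: [0.4958, -0.1695, 0.0789]
tcp_rot: [0.278, 1.553, -0.278]
ft_force: [0.5, -0.8, 1.1]
width: 0.0277
```

Emit:
{"op": "jog_arm", "data": {"moves": [{"gripper":0,"x":0,"y":0,"z":0,"ax":0,"ay":0,"az":0},{"gripper":0,"x":0,"y":0,"z":0,"ax":0,"ay":0,"az":0},{"gripper":0,"x":0,"y":0,"z":0,"ax":0,"ay":0,"az":0},{"gripper":0.5,"x":0,"y":0,"z":0,"ax":0,"ay":0,"az":0},{"gripper":0.5,"x":0,"y":0,"z":-4,"ax":0,"ay":0,"az":0},{"gripper":0.5,"x":0,"y":0,"z":-8,"ax":0,"ay":0,"az":0.17},{"gripper":0.5,"x":0,"y":0,"z":-8,"ax":0,"ay":0,"az":0.35},{"gripper":0.5,"x":0,"y":0,"z":-8,"ax":0,"ay":0,"az":0.52},{"gripper":0.5,"x":0,"y":0,"z":-8,"ax":0,"ay":0,"az":0.7},{"gripper":0.5,"x":0,"y":0,"z":-8,"ax":0,"ay":0,"az":0.87},{"gripper":0.5,"x":0,"y":0,"z":-8,"ax":0,"ay":0,"az":1.05},{"gripper":0.5,"x":0,"y":0,"z":-8,"ax":0,"ay":0,"az":1.22},{"gripper":0.5,"x":0,"y":0,"z":-8,"ax":0,"ay":0,"az":1.4},{"gripper":0.5,"x":0,"y":0,"z":-8,"ax":0,"ay":0,"az":1.57},{"gripper":0,"x":0,"y":0,"z":-8,"ax":0,"ay":0,"az":1.57},{"gripper":0,"x":0,"y":0,"z":-8,"ax":0,"ay":0,"az":1.57},{"gripper":0,"x":0,"y":0,"z":-8,"ax":0,"ay":0,"az":1.57},{"gripper":0,"x":0,"y":0,"z":-8,"ax":0,"ay":0,"az":1.57},{"gripper":0,"x":0,"y":0,"z":-8,"ax":0,"ay":0,"az":1.57}], "squeeze": 5}}

```text
t: 6.12
tool_pos: [0.5152, -0.0532, 0.0375]
tcp_rot: [-0.993, 1.515, 0.732]
ft_force: [-6.4, -64.6, 15.4]
width: 0.0005
```

```bash
python3 - <<'E'
from h import *
s=r.sense();print(s)
print(cv2.Rodrigues(s['tcp_rot'])[0].round(3))
E
```

```text
{'t': 6.125, 'joint_pos': array([-0.22131786,  0.20413996,  1.99094249, -0.24241833,  0.93640693,
       -2.74241815]), 'joint_velocities': array([ 0.10608275, -0.0001743 , -0.07465441,  0.0362169 , -0.1650139 ,
       -0.00222106]), 'joint_torque': array([ 29.69674587, -23.71162176, -15.98759115,  13.73571664,
        -0.92173241,   0.37409708]), 'tool_pos': array([ 0.51515483, -0.05321913,  0.03745792]), 'tcp_rot': array([-0.99289015,  1.51532791,  0.73216258]), 'ft_force': array([ -6.39361129, -64.56380629,  15.40944816]), 'ft_torque': array([-12.47258244,   1.43855751,   0.40786511]), 'width': 0.0005117148728432518}
[[-0.019 -0.889  0.458]
 [-0.194  0.452  0.871]
 [-0.981 -0.072 -0.181]]
```

```bash
python3 - <<'E'
from h import *
for n in('side','top'): c=snap(n,n+'3.png')
im=c['img']
a=cv2.imread('pics/side3.png');b=cv2.imread('pics/top3.png')
cv2.imwrite('pics/m3.png',cv2.resize(a[130:310,130:350],None,fx=3.5,fy=3.3,interpolation=cv2.INTER_CUBIC))
E
```

```text
(no output)
```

View pics/m3.png

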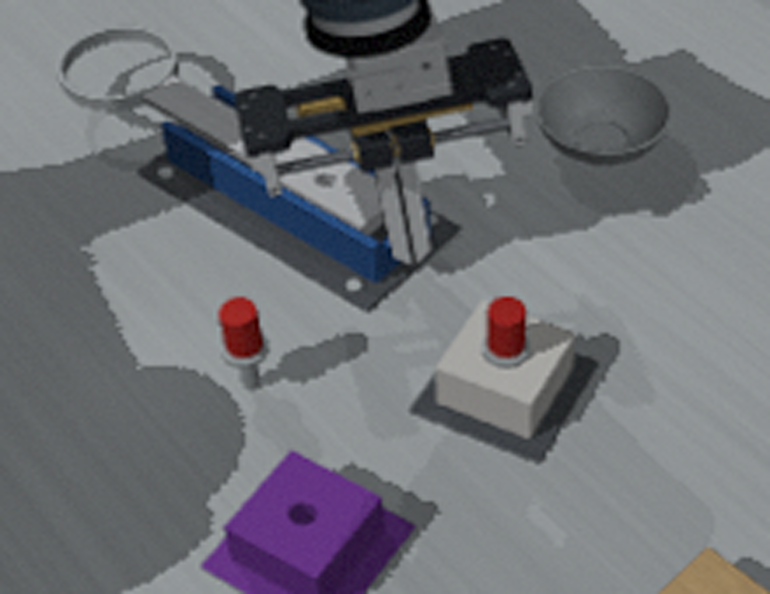

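View pics/top3.png

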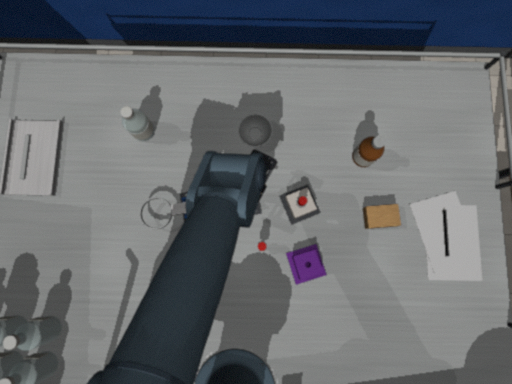

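Emit:
{"op": "jog_arm", "data": {"moves": [{"gripper":0,"x":0,"y":-25,"z":10,"ax":0,"ay":0,"az":0},{"gripper":0,"x":0,"y":-35,"z":40,"ax":0,"ay":0,"az":0},{"gripper":0,"x":0,"y":-35,"z":90,"ax":0,"ay":0,"az":0},{"gripper":0,"x":0,"y":-35,"z":120,"ax":0,"ay":0,"az":0},{"gripper":0,"x":0,"y":-35,"z":120,"ax":0,"ay":0,"az":0}], "squeeze": 5}}

```text
t: 6.85
tool_pos: [0.5245, -0.0533, 0.1513]
tcp_rot: [-0.967, 1.52, 0.68]
ft_force: [-0.3, 0.9, -1.0]
width: 0.0007
```

```bash
python3 - <<'E'
from h import *
s=r.sense();print(s)
R=cv2.Rodrigues(s['tcp_rot'])[0];print(R.round(3))
# wanted original R
R0=cv2.Rodrigues(np.array([.278,1.553,-.278]))[0]
print('turn to original',cv2.Rodrigues(R0@R.T)[0].ravel())
E
```

```text
{'t': 6.85, 'joint_pos': array([-0.21432168,  0.03710322,  1.9312137 , -0.22097814,  1.14639233,
       -2.74142026]), 'joint_velocities': array([-7.64561984e-03,  4.30770374e-02,  5.52249891e-02,  8.67119472e-05,
       -1.12492515e-02,  6.11439405e-04]), 'joint_torque': array([ 2.32974691e-01, -3.21188235e+01, -3.00956798e+01, -4.92527951e-01,
        9.01134359e-02, -3.56722579e-03]), 'tool_pos': array([ 0.52448657, -0.05330745,  0.15126817]), 'tcp_rot': array([-0.96668497,  1.5201025 ,  0.68026135]), 'ft_force': array([-0.31374634,  0.90406981, -1.03004532]), 'ft_torque': array([0.19703695, 0.07689232, 0.03947926]), 'width': 0.0006897329331127214}
[[-0.008 -0.865  0.501]
 [-0.203  0.492  0.847]
 [-0.979 -0.095 -0.179]]
turn to original [ 0.16405149 -0.14919619 -1.39398275]
```

Emit:
{"op": "jog_arm", "data": {"moves": [{"gripper":0.6,"x":-10,"y":-30,"z":14,"ax":0.021,"ay":-0.019,"az":-0.174},{"gripper":0.6,"x":-20,"y":-60,"z":14,"ax":0.041,"ay":-0.037,"az":-0.348},{"gripper":0.6,"x":-29,"y":-90,"z":14,"ax":0.062,"ay":-0.056,"az":-0.523},{"gripper":0.6,"x":-29,"y":-116,"z":14,"ax":0.082,"ay":-0.075,"az":-0.697},{"gripper":0.6,"x":-29,"y":-116,"z":14,"ax":0.103,"ay":-0.093,"az":-0.871},{"gripper":0.6,"x":-29,"y":-116,"z":14,"ax":0.123,"ay":-0.112,"az":-1.045},{"gripper":0.6,"x":-29,"y":-116,"z":14,"ax":0.144,"ay":-0.131,"az":-1.22},{"gripper":0.6,"x":-29,"y":-116,"z":14,"ax":0.164,"ay":-0.149,"az":-1.394},{"gripper":0.6,"x":-29,"y":-116,"z":14,"ax":0.164,"ay":-0.149,"az":-1.394},{"gripper":0.6,"x":-29,"y":-116,"z":14,"ax":0.164,"ay":-0.149,"az":-1.394}], "squeeze": 5}}

```text
t: 8.1
tool_pos: [0.4931, -0.169, 0.1616]
tcp_rot: [0.281, 1.557, -0.271]
ft_force: [0.4, 0.4, 0.2]
width: 0.0565
```

```bash
cat >> h.py <<'E'
def st():
    s=r.sense();R=cv2.Rodrigues(s['tcp_rot'])[0]
    print('t',s['t'],'p',s['tool_pos'].round(4),'F',s['ft_force'].round(1),'M',s['ft_torque'].round(2),'w',round(s['width'],4),'j',s['joint_pos'].round(3))
    return s,R
E
python3 - <<'E'
from h import *
s,R=st();print(R.round(3))
x=np.array([0,0,-1.]);ya=np.array([.347,.938,0]);
R0=np.column_stack([x,ya,np.cross(x,ya)]); print(cv2.Rodrigues(R0@R.T)[0].ravel())
E
```

```text
t 8.1 p [ 0.4931 -0.169   0.1616] F [0.4 0.4 0.2] M [-0.03 -0.02 -0.01] w 0.0565 j [-0.55   0.007  1.93   0.005  1.21  -1.771]
[[-0.002  0.344  0.939]
 [ 0.007  0.939 -0.344]
 [-1.     0.005 -0.004]]
[-0.00656649 -0.00224586 -0.0030193 ]
```

```bash
python3 - <<'E'
from h import *
s,R=st()
x=np.array([0,0,-1.]);ya=np.array([.938,-.347,0])
R0=np.column_stack([x,ya,np.cross(x,ya)]); print(cv2.Rodrigues(R0@R.T)[0].ravel())
snap('top','top4.png');c=snap('side','side4.png')
h=cv2.cvtColor(c['img'],cv2.COLOR_RGB2HSV)
m=(((h[:,:,0]<8)|(h[:,:,0]>172))&(h[:,:,1]>170)&(h[:,:,2]>80)).astype(np.uint8)
k,l,sst,ce=cv2.connectedComponentsWithStats(m);print(sst,ce)
E
```

```text
t 8.1 p [ 0.4931 -0.169   0.1616] F [0.4 0.4 0.2] M [-0.03 -0.02 -0.01] w 0.0565 j [-0.55   0.007  1.93   0.005  1.21  -1.771]
[-0.00692405  0.00339482 -1.57380875]
[[     0      0    512    384 196314]
 [   193    220     10     18    142]
 [   270    220     10     18    152]] [[255.52700775 191.44455311]
 [198.06338028 228.63380282]
 [274.27631579 228.42105263]]
```

View pics/side4.png

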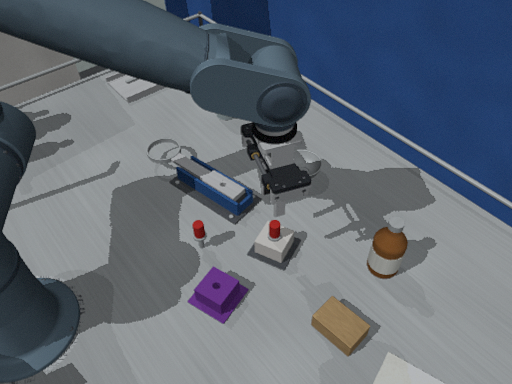

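Emit:
{"op": "jog_arm", "data": {"moves": [{"gripper":0.6,"x":2,"y":-1,"z":0,"ax":-0.001,"ay":0,"az":-0.175},{"gripper":0.6,"x":2,"y":-1,"z":0,"ax":-0.002,"ay":0.001,"az":-0.35},{"gripper":0.6,"x":2,"y":-1,"z":0,"ax":-0.002,"ay":0.001,"az":-0.525},{"gripper":0.6,"x":2,"y":-1,"z":0,"ax":-0.003,"ay":0.002,"az":-0.7},{"gripper":0.6,"x":2,"y":-1,"z":0,"ax":-0.004,"ay":0.002,"az":-0.875},{"gripper":0.6,"x":2,"y":-1,"z":0,"ax":-0.005,"ay":0.002,"az":-1.05},{"gripper":0.6,"x":2,"y":-1,"z":0,"ax":-0.005,"ay":0.003,"az":-1.225},{"gripper":0.6,"x":2,"y":-1,"z":0,"ax":-0.006,"ay":0.003,"az":-1.4},{"gripper":0.6,"x":2,"y":-1,"z":0,"ax":-0.007,"ay":0.003,"az":-1.574},{"gripper":0.6,"x":2,"y":-1,"z":0,"ax":-0.007,"ay":0.003,"az":-1.574},{"gripper":0.6,"x":2,"y":-1,"z":-30,"ax":-0.007,"ay":0.003,"az":-1.574},{"gripper":0.6,"x":2,"y":-1,"z":-50,"ax":-0.007,"ay":0.003,"az":-1.574}], "squeeze": 5}}

```text
t: 9.7
tool_pos: [0.4953, -0.1701, 0.1116]
tcp_rot: [1.462, 1.021, -1.465]
ft_force: [0.0, 0.3, 0.4]
width: 0.0564
```

```bash
python3 - <<'E'
from h import *
s,R=st();print(R.round(3))
c=snap('side','side5.png')
cv2.imwrite('pics/s5z.png',cv2.resize(c['img'][150:270,210:340,::-1],None,fx=5,fy=5,interpolation=cv2.INTER_CUBIC))
E
```

```text
t 9.7 p [ 0.4953 -0.1701  0.1116] F [0.  0.3 0.4] M [-0.06  0.04  0.01] w 0.0564 j [-0.546  0.079  1.957 -0.002  1.106 -0.193]
[[-0.001  0.938 -0.345]
 [-0.002 -0.345 -0.938]
 [-1.    -0.001  0.002]]
```

View pics/s5z.png

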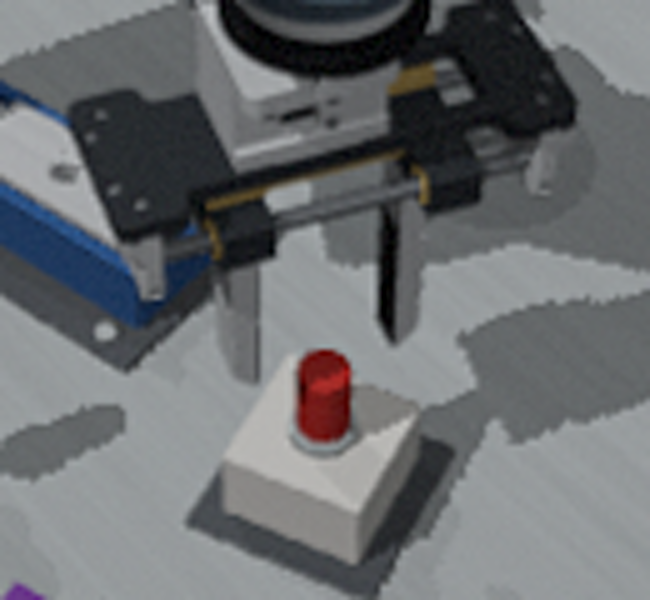

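Emit:
{"op": "jog_arm", "data": {"moves": [{"gripper":0.6,"x":0,"y":0,"z":-20,"ax":0,"ay":0,"az":0},{"gripper":0.6,"x":0,"y":0,"z":-40,"ax":0,"ay":0,"az":0},{"gripper":0,"x":0,"y":0,"z":-40,"ax":0,"ay":0,"az":0},{"gripper":0,"x":0,"y":0,"z":-40,"ax":0,"ay":0,"az":0},{"gripper":0,"x":0,"y":0,"z":-40,"ax":0,"ay":0,"az":0},{"gripper":0,"x":0,"y":0,"z":-40,"ax":0,"ay":0,"az":0},{"gripper":0,"x":0,"y":0,"z":-40,"ax":0,"ay":0,"az":0},{"gripper":0,"x":0,"y":0,"z":-40,"ax":0,"ay":0,"az":0}], "squeeze": 5}}

```text
t: 10.75
tool_pos: [0.4964, -0.1708, 0.0736]
tcp_rot: [1.466, 1.016, -1.467]
ft_force: [-0.8, 0.1, 6.0]
width: 0.0241
```

```bash
python3 - <<'E'
from h import *
s,R=st()
E
```

```text
t 10.75 p [ 0.4964 -0.1708  0.0736] F [-0.8  0.1  6. ] M [-0.05  0.05 -0.03] w 0.0241 j [-0.547  0.14   1.971 -0.002  1.028 -0.189]
```

Emit:
{"op": "jog_arm", "data": {"moves": [{"gripper":0.5,"x":0,"y":0,"z":0,"ax":0,"ay":0,"az":0},{"gripper":0.5,"x":0,"y":0,"z":0,"ax":0,"ay":0,"az":0},{"gripper":0.5,"x":0,"y":0,"z":0,"ax":0,"ay":0,"az":0.175},{"gripper":0.5,"x":0,"y":0,"z":0,"ax":0,"ay":0,"az":0.35},{"gripper":0.5,"x":0,"y":0,"z":0,"ax":0,"ay":0,"az":0.525},{"gripper":0.5,"x":0,"y":0,"z":0,"ax":0,"ay":0,"az":0.7},{"gripper":0.5,"x":0,"y":0,"z":0,"ax":0,"ay":0,"az":0.875},{"gripper":0.5,"x":0,"y":0,"z":0,"ax":0,"ay":0,"az":1.05},{"gripper":0.5,"x":0,"y":0,"z":0,"ax":0,"ay":0,"az":1.225},{"gripper":0.5,"x":0,"y":0,"z":0,"ax":0,"ay":0,"az":1.4},{"gripper":0.5,"x":0,"y":0,"z":0,"ax":0,"ay":0,"az":1.574}], "squeeze": 5}}

```text
t: 12.12
tool_pos: [0.4951, -0.1701, 0.0721]
tcp_rot: [0.273, 1.553, -0.273]
ft_force: [-0.4, -0.0, -0.3]
width: 0.0472
```

```bash
python3 - <<'E'
from h import *
s,R=st();print(R.round(3))
E
```

```text
t 12.125 p [ 0.4951 -0.1701  0.0721] F [-0.4 -0.  -0.3] M [ 0.02  0.04 -0.02] w 0.0472 j [-5.480e-01  1.400e-01  1.975e+00  1.000e-03  1.026e+00 -1.771e+00]
[[ 0.001  0.341  0.94 ]
 [ 0.     0.94  -0.341]
 [-1.     0.     0.001]]
```

Emit:
{"op": "jog_arm", "data": {"moves": [{"gripper":0,"x":0,"y":0,"z":0,"ax":0,"ay":0,"az":0},{"gripper":0,"x":0,"y":0,"z":0,"ax":0,"ay":0,"az":0},{"gripper":0,"x":0,"y":0,"z":0,"ax":0,"ay":0,"az":0},{"gripper":0,"x":0,"y":0,"z":0,"ax":0,"ay":0,"az":0},{"gripper":0,"x":0,"y":0,"z":0,"ax":0,"ay":0,"az":0}], "squeeze": 15}}

```text
t: 12.75
tool_pos: [0.4955, -0.1703, 0.0725]
tcp_rot: [0.278, 1.551, -0.278]
ft_force: [-0.2, 0.0, -0.5]
width: 0.0238
```

Emit:
{"op": "jog_arm", "data": {"moves": [{"gripper":0,"x":0,"y":0,"z":0,"ax":0,"ay":0,"az":0},{"gripper":0,"x":0,"y":0,"z":20,"ax":0,"ay":0,"az":0},{"gripper":0,"x":0,"y":0,"z":50,"ax":0,"ay":0,"az":0},{"gripper":0,"x":0,"y":0,"z":62,"ax":0,"ay":0,"az":0},{"gripper":0,"x":0,"y":0,"z":62,"ax":0,"ay":0,"az":0},{"gripper":0,"x":0,"y":0,"z":62,"ax":0,"ay":0,"az":0}], "squeeze": 40}}

```text
t: 13.5
tool_pos: [0.4948, -0.1699, 0.1334]
tcp_rot: [0.278, 1.553, -0.277]
ft_force: [-0.0, 0.7, -1.4]
width: 0.0233
```

```bash
python3 - <<'E'
from h import *
s,R=st();print(R.round(3))
c=snap('side','side6.png')
cv2.imwrite('pics/s6z.png',cv2.resize(c['img'][130:270,180:340,::-1],None,fx=4,fy=4,interpolation=cv2.INTER_CUBIC))
E
```

```text
t 13.5 p [ 0.4948 -0.1699  0.1334] F [-0.   0.7 -1.4] M [-0.06 -0.05  0.03] w 0.0233 j [-5.480e-01  4.600e-02  1.947e+00  1.000e-03  1.149e+00 -1.765e+00]
[[ 0.     0.346  0.938]
 [ 0.001  0.938 -0.346]
 [-1.     0.001 -0.   ]]
```

View pics/s6z.png

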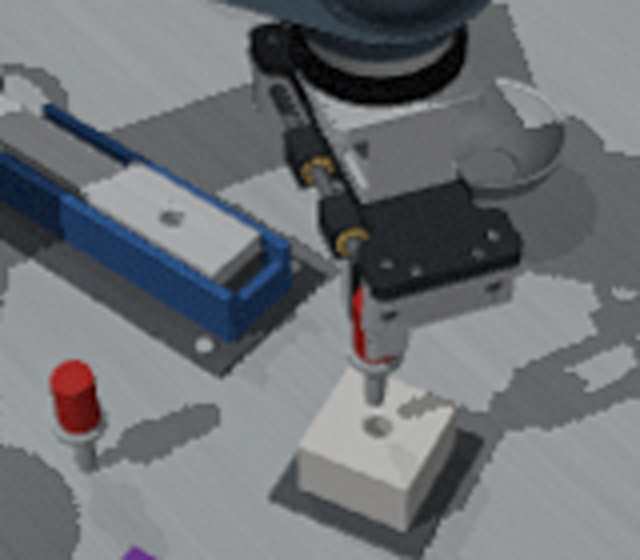

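```bash
python3 - <<'E'
from h import *
for n,u,v in(('side0',222.8,184.3),('side6',222.8,184.3)):
    C=np.load('pics/%s.npz'%n)
    g=cv2.cvtColor(C['img'],cv2.COLOR_RGB2GRAY).astype(float)
    u0,v0=int(round(u)),int(round(v)); p=g[v0-5:v0+6,u0-6:u0+7]; 
    th=np.median(p)*.9; m=p<th
    yy,xx=np.mgrid[v0-5:v0+6,u0-6:u0+7]
    print(n,int(m.sum()),xx[m].mean(),yy[m].mean(),ray(C,xx[m].mean(),yy[m].mean(),.047)); print(p.astype(int))
E
```

```text
side0 24 222.91666666666666 184.16666666666666 [0.50205275 0.0180332  0.047     ]
[[102 103 101 103 102  99  98  99 100 102 101  95  76]
 [100 104 103 105 103  95 101 103 100 100 101 100 102]
 [ 99 100 100 103 107 106 106 101 101 100  98  99 101]
 [104 101  99 101 111 101  99  89  90  99 104 100  99]
 [102 103  99  91  83  81  80  71  63  88 102 102 102]
 [102 101  98  79  80  80  78  71  63  90 100 101 103]
 [100 102 102  84  80  82  79  68  83 100 105 104 103]
 [102  99 102  95  94  83  85  78  94 101 101 102 103]
 [101 101 102 100 100 101 102 103 102  99  97  98 102]
 [100 104 102 101 101 101 104 100 100 101  99  99  97]
 [ 82  94  99 100  99  99 100 100 100  99  99 100  99]]
side6 25 222.52 184.24 [0.50119279 0.01844769 0.047     ]
[[171 171 170 170 170 164 165 166 166 165 169 155 134]
 [166 169 170 171 171 156 163 166 165 165 165 168 169]
 [166 165 168 169 171 167 172 173 171 168 165 167 167]
 [167 167 164 154 156 143 158 164 169 170 169 165 165]
 [169 168 157 127  92  95 113 122 123 159 170 169 168]
 [167 168 150 104  87  96 107 121 131 162 168 169 169]
 [167 169 161 125 105  96  93 109 145 165 171 171 169]
 [167 167 169 162 147 128 132 129 157 166 167 169 170]
 [167 167 168 168 169 171 171 170 169 166 165 165 167]
 [165 168 168 165 166 166 166 168 166 166 167 165 164]
 [144 161 167 168 167 166 166 166 167 168 168 166 166]]
```

Emit:
{"op": "jog_arm", "data": {"moves": [{"gripper":0,"x":2,"y":45,"z":0,"ax":0,"ay":0,"az":0},{"gripper":0,"x":4,"y":95,"z":0,"ax":0,"ay":0,"az":0},{"gripper":0,"x":5,"y":145,"z":0,"ax":0,"ay":0,"az":0},{"gripper":0,"x":6,"y":191,"z":0,"ax":0,"ay":0,"az":0},{"gripper":0,"x":6,"y":191,"z":0,"ax":0,"ay":0,"az":0},{"gripper":0,"x":6,"y":191,"z":0,"ax":0,"ay":0,"az":0},{"gripper":0,"x":6,"y":191,"z":0,"ax":0,"ay":0,"az":0}], "squeeze": 40}}

```text
t: 14.42
tool_pos: [0.5016, 0.0195, 0.1344]
tcp_rot: [0.278, 1.551, -0.279]
ft_force: [0.1, -0.6, -0.6]
width: 0.0232
```

```bash
python3 - <<'E'
from h import *
s,R=st();print(R.round(3))
c=snap('side','side7.png')
cv2.imwrite('pics/s7z.png',cv2.resize(c['img'][110:230,150:280,::-1],None,fx=5,fy=5,interpolation=cv2.INTER_CUBIC))
E
```

```text
t 14.425 p [0.5016 0.0195 0.1344] F [ 0.1 -0.6 -0.6] M [ 0.02 -0.05 -0.01] w 0.0232 j [-0.187 -0.008  2.    -0.     1.148 -1.402]
[[ 0.001  0.348  0.938]
 [-0.001  0.938 -0.348]
 [-1.    -0.     0.002]]
```

View pics/s7z.png

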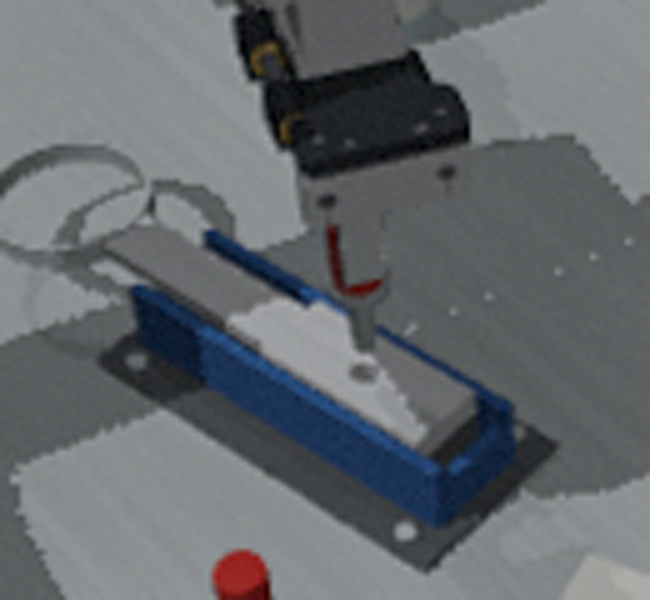

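```bash
python3 - <<'E'
from h import *
c=dict(np.load('pics/side7.npz'))
q=lambda p:((p-np.array([150,110])+.5)*5-.5).round(1)
s,R=st()
for z in(.0659,.0739,.097,.047): print(z,q(proj(c,(s['tool_pos'][0],s['tool_pos'][1],z))))
print(q(proj(c,(.511,.0195,.047))),q(proj(c,(.501,.0295,.047))))
cv2.imwrite('pics/s7y.png',cv2.resize(c['img'][160:200,205:245,::-1],None,fx=14,fy=14,interpolation=cv2.INTER_CUBIC))
E
```

```text
t 14.475 p [0.5016 0.0195 0.1345] F [ 0.2  0.8 -0.6] M [-0.06  0.03 -0.02] w 0.023 j [-0.187 -0.008  2.    -0.     1.148 -1.402]
0.0659 [361.  343.5]
0.0739 [359.7 331.3]
0.097 [355.9 295.6]
0.047 [364.  371.5]
[379.9 362.3] [350.5 360.6]
```

View pics/s7y.png

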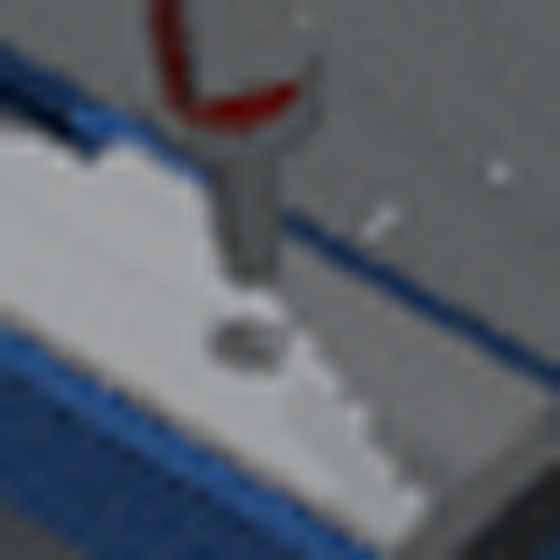

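Emit:
{"op": "jog_arm", "data": {"moves": [{"gripper":0,"x":-0.5,"y":2,"z":-5,"ax":0,"ay":0,"az":0},{"gripper":0,"x":-0.5,"y":2,"z":-12,"ax":0,"ay":0,"az":0},{"gripper":0,"x":-0.5,"y":2,"z":-17,"ax":0,"ay":0,"az":0},{"gripper":0,"x":-0.5,"y":2,"z":-19,"ax":0,"ay":0,"az":0},{"gripper":0,"x":-0.5,"y":2,"z":-20,"ax":0,"ay":0,"az":0},{"gripper":0,"x":-0.5,"y":2,"z":-21,"ax":0,"ay":0,"az":0},{"gripper":0,"x":-0.5,"y":2,"z":-21,"ax":0,"ay":0,"az":0}], "squeeze": 40}}

```text
t: 15.35
tool_pos: [0.5012, 0.0227, 0.1136]
tcp_rot: [0.277, 1.55, -0.277]
ft_force: [-0.2, 0.4, -0.5]
width: 0.0232
```

```bash
python3 - <<'E'
from h import *
s,R=st()
E
```

```text
t 15.35 p [0.5012 0.0227 0.1136] F [-0.2  0.4 -0.5] M [ 0.   -0.1   0.04] w 0.0232 j [-0.181  0.022  2.013 -0.     1.105 -1.398]
```

Emit:
{"op": "jog_arm", "data": {"moves": [{"gripper":0,"x":0,"y":0,"z":-1,"ax":0,"ay":0,"az":0},{"gripper":0,"x":0,"y":0,"z":-2,"ax":0,"ay":0,"az":0},{"gripper":0,"x":0,"y":0,"z":-3,"ax":0,"ay":0,"az":0},{"gripper":0,"x":0,"y":0,"z":-3,"ax":0,"ay":0,"az":0}], "squeeze": 40}}

```text
t: 15.85
tool_pos: [0.5012, 0.0227, 0.1106]
tcp_rot: [0.277, 1.551, -0.277]
ft_force: [0.2, -0.3, -1.4]
width: 0.0231
```

```bash
python3 - <<'E'
from h import *
s,R=st()
E
```

```text
t 15.85 p [0.5012 0.0227 0.1106] F [ 0.2 -0.3 -1.4] M [ 0.02 -0.22 -0.  ] w 0.0231 j [-0.181  0.026  2.014 -0.     1.099 -1.398]
```

Emit:
{"op": "jog_arm", "data": {"moves": [{"gripper":0,"x":0,"y":0,"z":-1.5,"ax":0,"ay":0,"az":0},{"gripper":0,"x":0,"y":0,"z":-3,"ax":0,"ay":0,"az":0},{"gripper":0,"x":0,"y":0,"z":-4.5,"ax":0,"ay":0,"az":0},{"gripper":0,"x":0,"y":0,"z":-6,"ax":0,"ay":0,"az":0},{"gripper":0,"x":0,"y":0,"z":-6,"ax":0,"ay":0,"az":0}], "squeeze": 40}}

```text
t: 16.48
tool_pos: [0.5011, 0.0227, 0.1045]
tcp_rot: [0.277, 1.551, -0.278]
ft_force: [1.7, 0.3, -1.1]
width: 0.0229
```

```bash
python3 - <<'E'
from h import *
s,R=st()
c=snap('side','side8.png')
cv2.imwrite('pics/s8z.png',cv2.resize(c['img'][110:230,150:280,::-1],None,fx=5,fy=5,interpolation=cv2.INTER_CUBIC))
E
```

```text
t 16.475 p [0.5011 0.0227 0.1045] F [ 1.7  0.3 -1.1] M [ 0.03 -0.31 -0.02] w 0.0229 j [-0.181  0.036  2.017 -0.     1.086 -1.398]
```

View pics/s8z.png

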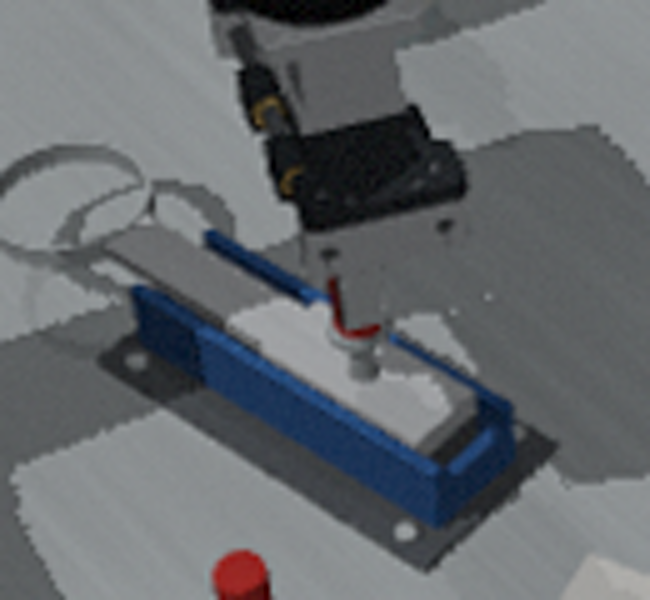

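Emit:
{"op": "jog_arm", "data": {"moves": [{"gripper":0,"x":0.7,"y":0,"z":-1,"ax":0,"ay":0,"az":0},{"gripper":0,"x":0.7,"y":0,"z":-2,"ax":0,"ay":0,"az":0},{"gripper":0,"x":0.7,"y":0,"z":-3,"ax":0,"ay":0,"az":0},{"gripper":0,"x":0.7,"y":0,"z":-3.5,"ax":0,"ay":0,"az":0},{"gripper":0,"x":0.7,"y":0,"z":-3.5,"ax":0,"ay":0,"az":0}], "squeeze": 40}}

```text
t: 17.15
tool_pos: [0.5017, 0.0227, 0.101]
tcp_rot: [0.277, 1.551, -0.278]
ft_force: [-0.1, 0.7, -1.3]
width: 0.0232
```

```bash
python3 - <<'E'
from h import *
s,R=st()
E
```

```text
t 17.15 p [0.5017 0.0227 0.101 ] F [-0.1  0.7 -1.3] M [-0.    0.   -0.01] w 0.0232 j [-0.181  0.043  2.017 -0.     1.08  -1.398]
```

Emit:
{"op": "jog_arm", "data": {"moves": [{"gripper":0,"x":0,"y":0,"z":-0.5,"ax":0,"ay":0,"az":0},{"gripper":0,"x":0,"y":0,"z":-0.8,"ax":0,"ay":0,"az":0},{"gripper":0,"x":0,"y":0,"z":-0.8,"ax":0,"ay":0,"az":0}], "squeeze": 40}}

```text
t: 17.52
tool_pos: [0.5019, 0.0226, 0.1005]
tcp_rot: [0.277, 1.551, -0.277]
ft_force: [-1.0, -0.6, -0.8]
width: 0.023
```

```bash
python3 - <<'E'
from h import *
s,R=st()
E
```

```text
t 17.525 p [0.5019 0.0226 0.1005] F [-1.  -0.6 -0.8] M [ 0.02  0.06 -0.01] w 0.023 j [-0.181  0.044  2.017 -0.     1.078 -1.398]
```

Emit:
{"op": "jog_arm", "data": {"moves": [{"gripper":0,"x":0,"y":0,"z":-0.5,"ax":0,"ay":0,"az":0},{"gripper":0,"x":0,"y":0,"z":-0.8,"ax":0,"ay":0,"az":0},{"gripper":0,"x":0,"y":0,"z":-0.8,"ax":0,"ay":0,"az":0}], "squeeze": 40}}

```text
t: 17.9
tool_pos: [0.5022, 0.0225, 0.1004]
tcp_rot: [0.277, 1.55, -0.278]
ft_force: [-2.3, 0.6, 6.1]
width: 0.0229
```

```bash
python3 - <<'E'
from h import *
s,R=st()
E
```

```text
t 17.9 p [0.5022 0.0225 0.1004] F [-2.3  0.6  6.1] M [0.03 0.47 0.  ] w 0.0229 j [-0.181  0.045  2.017 -0.     1.077 -1.398]
```

Emit:
{"op": "jog_arm", "data": {"moves": [{"gripper":0,"x":-0.2,"y":1,"z":0,"ax":0,"ay":0,"az":0},{"gripper":0,"x":-0.4,"y":2,"z":0,"ax":0,"ay":0,"az":0},{"gripper":0,"x":-0.6,"y":3,"z":0,"ax":0,"ay":0,"az":0},{"gripper":0,"x":-0.8,"y":4,"z":0,"ax":0,"ay":0,"az":0},{"gripper":0,"x":-1.0,"y":5,"z":0,"ax":0,"ay":0,"az":0}], "squeeze": 40}}

```text
t: 18.52
tool_pos: [0.5018, 0.0262, 0.1004]
tcp_rot: [0.274, 1.548, -0.279]
ft_force: [-1.2, -6.2, 4.3]
width: 0.0233
```

```bash
python3 - <<'E'
from h import *
s,R=st()
E
```

```text
t 18.525 p [0.5018 0.0262 0.1004] F [-1.2 -6.2  4.3] M [-1.47  0.05 -0.03] w 0.0233 j [-0.172  0.043  2.018 -0.004  1.075 -1.388]
```

Emit:
{"op": "jog_arm", "data": {"moves": [{"gripper":0,"x":-0.2,"y":1,"z":0,"ax":0,"ay":0,"az":0},{"gripper":0,"x":-0.4,"y":2,"z":0,"ax":0,"ay":0,"az":0},{"gripper":0,"x":-0.6,"y":3,"z":0,"ax":0,"ay":0,"az":0},{"gripper":0,"x":-0.8,"y":4,"z":0,"ax":0,"ay":0,"az":0},{"gripper":0,"x":-1.0,"y":5,"z":0,"ax":0,"ay":0,"az":0},{"gripper":0,"x":-1.2,"y":6,"z":0,"ax":0,"ay":0,"az":0}], "squeeze": 40}}

```text
t: 19.27
tool_pos: [0.5006, 0.0322, 0.1004]
tcp_rot: [0.274, 1.548, -0.279]
ft_force: [-0.5, -6.8, 4.8]
width: 0.0231
```

```bash
python3 - <<'E'
from h import *
s,R=st()
E
```

```text
t 19.275 p [0.5006 0.0322 0.1004] F [-0.5 -6.8  4.8] M [-1.49  0.08 -0.01] w 0.0231 j [-0.16   0.041  2.02  -0.004  1.075 -1.376]
```

Steady sliding (about 6 N along y, 5–6 N down). Continue.

Emit:
{"op": "jog_arm", "data": {"moves": [{"gripper":0,"x":-0.2,"y":1,"z":0,"ax":0,"ay":0,"az":0},{"gripper":0,"x":-0.4,"y":2,"z":0,"ax":0,"ay":0,"az":0},{"gripper":0,"x":-0.6,"y":3,"z":0,"ax":0,"ay":0,"az":0},{"gripper":0,"x":-0.8,"y":4,"z":0,"ax":0,"ay":0,"az":0},{"gripper":0,"x":-1.0,"y":5,"z":0,"ax":0,"ay":0,"az":0}], "squeeze": 40}}

```text
t: 19.9
tool_pos: [0.4996, 0.0373, 0.1004]
tcp_rot: [0.274, 1.548, -0.279]
ft_force: [0.0, -6.5, 4.8]
width: 0.0237
```

```bash
python3 - <<'E'
from h import *
s,R=st()
E
```

```text
t 19.9 p [0.4996 0.0373 0.1004] F [ 0.  -6.5  4.8] M [-1.45  0.16  0.02] w 0.0237 j [-0.15   0.04   2.022 -0.004  1.075 -1.367]
```

Emit:
{"op": "jog_arm", "data": {"moves": [{"gripper":0,"x":-0.2,"y":1,"z":0,"ax":0,"ay":0,"az":0},{"gripper":0,"x":-0.4,"y":2,"z":0,"ax":0,"ay":0,"az":0},{"gripper":0,"x":-0.6,"y":3,"z":0,"ax":0,"ay":0,"az":0},{"gripper":0,"x":-0.8,"y":4,"z":0,"ax":0,"ay":0,"az":0}], "squeeze": 40}}

```text
t: 20.4
tool_pos: [0.4988, 0.0414, 0.1004]
tcp_rot: [0.275, 1.548, -0.279]
ft_force: [-0.5, -4.8, 5.1]
width: 0.0231
```

```bash
python3 - <<'E'
from h import *
s,R=st()
E
```

```text
t 20.4 p [0.4988 0.0414 0.1004] F [-0.5 -4.8  5.1] M [-1.27  0.13 -0.01] w 0.0231 j [-0.142  0.039  2.023 -0.003  1.075 -1.359]
```

Emit:
{"op": "jog_arm", "data": {"moves": [{"gripper":0,"x":-0.2,"y":1,"z":0,"ax":0,"ay":0,"az":0},{"gripper":0,"x":-0.4,"y":2,"z":0,"ax":0,"ay":0,"az":0},{"gripper":0,"x":-0.6,"y":3,"z":0,"ax":0,"ay":0,"az":0},{"gripper":0,"x":-0.8,"y":4,"z":0,"ax":0,"ay":0,"az":0}], "squeeze": 40}}

```text
t: 20.9
tool_pos: [0.497, 0.0469, 0.0993]
tcp_rot: [0.278, 1.551, -0.277]
ft_force: [2.2, -0.8, 1.2]
width: 0.0228
```

```bash
python3 - <<'E'
from h import *
s,R=st()
E
```

```text
t 20.9 p [0.497  0.0469 0.0993] F [ 2.2 -0.8  1.2] M [-0.58 -0.34  0.  ] w 0.0228 j [-0.134  0.038  2.026  0.     1.075 -1.351]
```

Emit:
{"op": "jog_arm", "data": {"moves": [{"gripper":0,"x":0.2,"y":0,"z":-0.5,"ax":0,"ay":0,"az":0},{"gripper":0,"x":0.3,"y":0,"z":-1,"ax":0,"ay":0,"az":0},{"gripper":0,"x":0.3,"y":0,"z":-1.5,"ax":0,"ay":0,"az":0},{"gripper":0,"x":0.3,"y":0,"z":-1.5,"ax":0,"ay":0,"az":0}], "squeeze": 40}}

```text
t: 21.4
tool_pos: [0.497, 0.0469, 0.0977]
tcp_rot: [0.278, 1.552, -0.277]
ft_force: [1.0, -1.5, -0.7]
width: 0.0235
```

```bash
python3 - <<'E'
from h import *
s,R=st()
E
```

```text
t 21.4 p [0.497  0.0469 0.0977] F [ 1.  -1.5 -0.7] M [-0.23 -0.23  0.02] w 0.0235 j [-0.134  0.042  2.026  0.     1.073 -1.351]
```

It is sinking freely into the socket. Going on down to the clip.

Emit:
{"op": "jog_arm", "data": {"moves": [{"gripper":0,"x":0,"y":-0.2,"z":-1,"ax":0,"ay":0,"az":0},{"gripper":0,"x":0,"y":-0.2,"z":-2,"ax":0,"ay":0,"az":0},{"gripper":0,"x":0,"y":-0.2,"z":-3,"ax":0,"ay":0,"az":0},{"gripper":0,"x":0,"y":-0.2,"z":-3,"ax":0,"ay":0,"az":0}], "squeeze": 40}}

```text
t: 21.9
tool_pos: [0.497, 0.0466, 0.0947]
tcp_rot: [0.277, 1.552, -0.277]
ft_force: [-0.1, -0.9, -0.5]
width: 0.0232
```

```bash
python3 - <<'E'
from h import *
s,R=st()
E
```

```text
t 21.9 p [0.497  0.0466 0.0947] F [-0.1 -0.9 -0.5] M [-0.08 -0.07 -0.03] w 0.0232 j [-0.134  0.046  2.027 -0.     1.067 -1.351]
```

Emit:
{"op": "jog_arm", "data": {"moves": [{"gripper":0,"x":0,"y":0,"z":-1,"ax":0,"ay":0,"az":0},{"gripper":0,"x":0,"y":0,"z":-2,"ax":0,"ay":0,"az":0},{"gripper":0,"x":0,"y":0,"z":-3,"ax":0,"ay":0,"az":0},{"gripper":0,"x":0,"y":0,"z":-4,"ax":0,"ay":0,"az":0},{"gripper":0,"x":0,"y":0,"z":-4,"ax":0,"ay":0,"az":0}], "squeeze": 40}}

```text
t: 22.52
tool_pos: [0.4976, 0.0464, 0.0912]
tcp_rot: [0.277, 1.55, -0.277]
ft_force: [-0.5, 0.1, 3.4]
width: 0.0231
```

```bash
python3 - <<'E'
from h import *
s,R=st()
E
```

```text
t 22.525 p [0.4976 0.0464 0.0912] F [-0.5  0.1  3.4] M [-0.02 -0.05  0.02] w 0.0231 j [-0.134  0.053  2.028 -0.     1.058 -1.351]
```

Clip resistance begins (~4 N at 9 mm into the socket block). Push on, gently.

Emit:
{"op": "jog_arm", "data": {"moves": [{"gripper":0,"x":0,"y":0,"z":-1,"ax":0,"ay":0,"az":0},{"gripper":0,"x":0,"y":0,"z":-2,"ax":0,"ay":0,"az":0},{"gripper":0,"x":0,"y":0,"z":-3,"ax":0,"ay":0,"az":0},{"gripper":0,"x":0,"y":0,"z":-4,"ax":0,"ay":0,"az":0},{"gripper":0,"x":0,"y":0,"z":-5,"ax":0,"ay":0,"az":0},{"gripper":0,"x":0,"y":0,"z":-5,"ax":0,"ay":0,"az":0}], "squeeze": 40}}

```text
t: 23.28
tool_pos: [0.4976, 0.0464, 0.0862]
tcp_rot: [0.277, 1.55, -0.278]
ft_force: [0.3, 0.5, 4.4]
width: 0.0234
```

```bash
python3 - <<'E'
from h import *
s,R=st()
E
```

```text
t 23.275 p [0.4976 0.0464 0.0862] F [0.3 0.5 4.4] M [-0.02 -0.02 -0.04] w 0.0234 j [-0.134  0.061  2.03  -0.     1.048 -1.351]
```

Emit:
{"op": "jog_arm", "data": {"moves": [{"gripper":0,"x":0,"y":0,"z":-1.5,"ax":0,"ay":0,"az":0},{"gripper":0,"x":0,"y":0,"z":-3,"ax":0,"ay":0,"az":0},{"gripper":0,"x":0,"y":0,"z":-4.5,"ax":0,"ay":0,"az":0},{"gripper":0,"x":0,"y":0,"z":-6,"ax":0,"ay":0,"az":0},{"gripper":0,"x":0,"y":0,"z":-7,"ax":0,"ay":0,"az":0},{"gripper":0,"x":0,"y":0,"z":-8,"ax":0,"ay":0,"az":0},{"gripper":0,"x":0,"y":0,"z":-8,"ax":0,"ay":0,"az":0}], "squeeze": 40}}

```text
t: 24.15
tool_pos: [0.4976, 0.0464, 0.0783]
tcp_rot: [0.277, 1.55, -0.278]
ft_force: [0.1, -0.6, 4.9]
width: 0.0232
```

```bash
python3 - <<'E'
from h import *
s,R=st()
E
```

```text
t 24.15 p [0.4976 0.0464 0.0783] F [ 0.1 -0.6  4.9] M [-0.07 -0.01  0.01] w 0.0232 j [-0.134  0.075  2.033 -0.     1.031 -1.351]
```

Emit:
{"op": "jog_arm", "data": {"moves": [{"gripper":0,"x":0,"y":0,"z":-0.7,"ax":0,"ay":0,"az":0},{"gripper":0,"x":0,"y":0,"z":-1.4,"ax":0,"ay":0,"az":0},{"gripper":0,"x":0,"y":0,"z":-2,"ax":0,"ay":0,"az":0},{"gripper":0,"x":0,"y":0,"z":-2,"ax":0,"ay":0,"az":0}], "squeeze": 40}}

```text
t: 24.65
tool_pos: [0.4978, 0.0463, 0.0774]
tcp_rot: [0.277, 1.551, -0.278]
ft_force: [-2.0, 0.9, 12.4]
width: 0.0232
```

```bash
python3 - <<'E'
from h import *
s,R=st()
E
```

```text
t 24.65 p [0.4978 0.0463 0.0774] F [-2.   0.9 12.4] M [-0.02  0.72 -0.03] w 0.0232 j [-1.340e-01  7.700e-02  2.033e+00 -1.000e-03  1.030e+00 -1.351e+00]
```

Emit:
{"op": "jog_arm", "data": {"moves": [{"gripper":0,"x":0,"y":0,"z":-0.7,"ax":0,"ay":0,"az":0},{"gripper":0,"x":0,"y":0,"z":-0.7,"ax":0,"ay":0,"az":0}], "squeeze": 40}}

```text
t: 24.9
tool_pos: [0.4979, 0.0464, 0.0773]
tcp_rot: [0.277, 1.551, -0.278]
ft_force: [-7.1, 0.0, 17.5]
width: 0.0236
```

```bash
python3 - <<'E'
from h import *
s,R=st()
c=snap('side','side9.png')
cv2.imwrite('pics/s9z.png',cv2.resize(c['img'][110:230,150:280,::-1],None,fx=5,fy=5,interpolation=cv2.INTER_CUBIC))
E
```

```text
t 24.9 p [0.4979 0.0464 0.0773] F [-7.1  0.  17.5] M [-0.04  1.16 -0.06] w 0.0236 j [-1.340e-01  7.700e-02  2.032e+00 -1.000e-03  1.030e+00 -1.351e+00]
```

View pics/s9z.png

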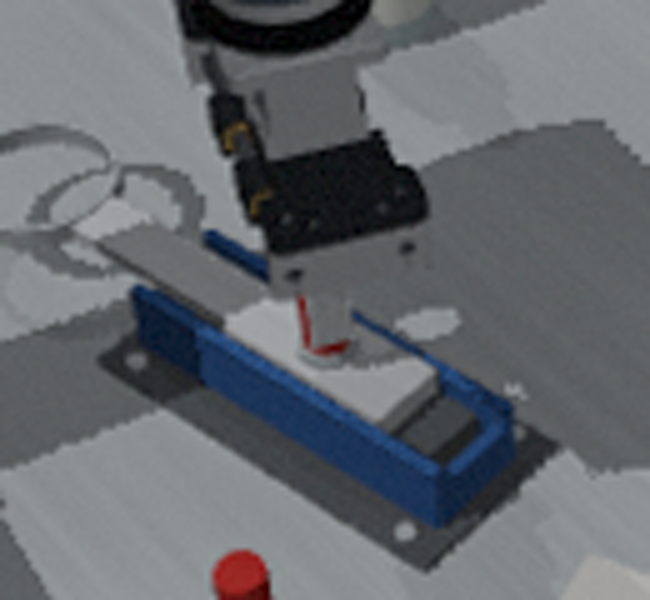

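The collar is on the holder (at about zoom (325,355)) and z has stopped. I'll relieve the push, open and rise.

Emit:
{"op": "jog_arm", "data": {"moves": [{"gripper":0,"x":0,"y":0,"z":1.5,"ax":0,"ay":0,"az":0},{"gripper":0.8,"x":0,"y":0,"z":1.5,"ax":0,"ay":0,"az":0},{"gripper":0.8,"x":0,"y":0,"z":1.5,"ax":0,"ay":0,"az":0},{"gripper":0.8,"x":0,"y":0,"z":1.5,"ax":0,"ay":0,"az":0},{"gripper":0.8,"x":0,"y":0,"z":1.5,"ax":0,"ay":0,"az":0},{"gripper":0.8,"x":0,"y":0,"z":1.5,"ax":0,"ay":0,"az":0},{"gripper":0.8,"x":0,"y":0,"z":25,"ax":0,"ay":0,"az":0},{"gripper":0.8,"x":0,"y":0,"z":65,"ax":0,"ay":0,"az":0},{"gripper":0.8,"x":0,"y":0,"z":110,"ax":0,"ay":0,"az":0},{"gripper":0.8,"x":0,"y":0,"z":140,"ax":0,"ay":0,"az":0},{"gripper":0.8,"x":0,"y":0,"z":140,"ax":0,"ay":0,"az":0},{"gripper":0.8,"x":0,"y":0,"z":140,"ax":0,"ay":0,"az":0}], "squeeze": 40}}

```text
t: 26.45
tool_pos: [0.4965, 0.0465, 0.2138]
tcp_rot: [0.277, 1.553, -0.278]
ft_force: [0.9, -0.5, 0.6]
width: 0.0754
```

```bash
python3 - <<'E'
from h import *
s,R=st()
c=snap('side','side10.png')
cv2.imwrite('pics/s10z.png',cv2.resize(c['img'][110:230,150:280,::-1],None,fx=5,fy=5,interpolation=cv2.INTER_CUBIC))
h=cv2.cvtColor(c['img'],cv2.COLOR_RGB2HSV)
m=(((h[:,:,0]<8)|(h[:,:,0]>172))&(h[:,:,1]>170)&(h[:,:,2]>80)).astype(np.uint8)
k,l,ss,ce=cv2.connectedComponentsWithStats(m);print(ss[1:],ce[1:])
for z in(.052,.0705,.089): print(z,proj(c,(.4975,.0464,z)))
E
```

```text
t 26.45 p [0.4965 0.0465 0.2138] F [ 0.9 -0.5  0.6] M [ 0.02 -0.    0.01] w 0.0754 j [-0.134 -0.111  1.943 -0.     1.31  -1.351]
[[210 164   9   7  51]
 [215 172   1   1   1]
 [215 174   2   4   4]
 [216 177   2   3   3]
 [193 220  10  18 127]] [[213.84313725 166.98039216]
 [215.         172.        ]
 [215.5        175.5       ]
 [216.66666667 178.        ]
 [197.60629921 228.22047244]]
0.052 [214.17132265 177.06980927]
0.0705 [213.49013562 171.53665211]
0.089 [212.79116928 165.85907684]
```

View pics/s10z.png

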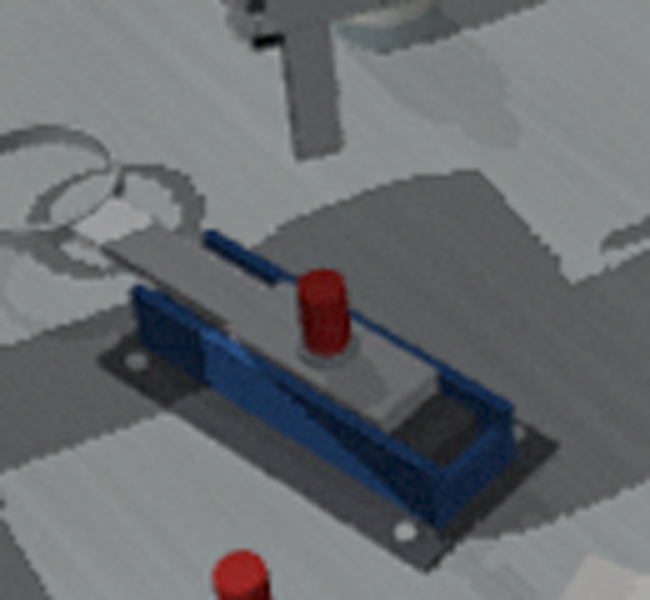

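View pics/side10.png

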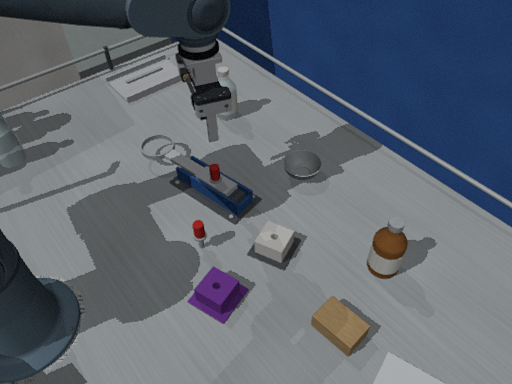

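The pin stands upright with its collar on the holder. Its knob top is at about (214,167), close to the predicted (213,166). The gripper is clear and the bystanders are where they started, so I'm handing in.

```bash
python3 - <<'E'
from h import *
print(r.close_job())
E
```

```text
the job is handed in; nothing more can be done
None
```

The pin is fully home in the socket with its collar on the holder. The gripper let go and rose clear, and I handed the job in at about 26.5 s. An earlier mistake of mine may still count against the run.

**What was done:**
- I took the pin out of the white rest and put it through the holder hole.
- I slid the holder about 24 mm along the bracket at roughly 5–7 N until the pin dropped into the socket.
- The pin sank freely, then went through the clip at about 5 N.

**Last checks:**
- **Depth:** the tool stopped going down at z = 0.0773 m, against 0.0774 m expected for fully home. The last downward push was about 18 N.
- **Position:** in the final side picture the pin stands upright. Its knob top is within about 1.5 pixels of where it should be.
- **Bystanders:** by eye they had not moved.

**What went wrong:**
- Before the grasp I turned the wrist the wrong way without checking joint 6, and it ran to its range stop (measured −2.742 against the listed −2.74).
- The arm then drifted, and the closed fingers pressed on the end of the bracket. The wrist sensor read 65 N sideways and 15 N upward.
- The limits as stated are 40 N for the arm or gripper body, 120 N at the wrist, and the joint range. I can't tell from here whether pressing with the fingers, or a reading of −2.742, counts as passing one.
- I backed off and found the pin and the holder hole unmoved.

**Disagreement between cameras:** the two views differed by about 5 mm in y. I corrected for this using the pin position found by squeezing it from two directions.

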